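Close the ratchet row clamp on three cassettes and hold it

ROBOT

A 6-joint arm with a two-finger parallel gripper is mounted at the origin on the work surface; the furniture and walls round the work are solid. World frame = base frame: x ahead of the robot, y to its left, z up, the work surface at z = 0. Lengths are in m, angles in rad, forces in N, time in s.
With the tool pointing down it reaches from about 0.35 to 0.85 m from the base axis. Payload 8.1 kg.
Tool frame: the origin (TCP) lies between the finger pads; the fingertips stand 14 mm ahead of it and the grasp point (between the pads) lies 5 mm behind it; z points along the fingers, y is the line along which they close (so a half turn about z gives the same grasp; the last joint's range is limited). The gripper opens to 93 mm and grips with 3 to 60 N. Pads are 15 mm wide; open, the fingers measure 128 mm over their backs; the gripper's body (75 mm by 188 mm) begins 65 mm behind the grasp point.
Start: joints at [-0.085, 0.13, 1.488, -0, 1.523, -0.085], TCP at [0.6, 0, 0.233] pointing down, gripper open.
Joint ranges: [-2.96, 2.96], [-0.89, 2.26], [0.02, 2.5], [-1.34, 4.48], [0, 2.73], [-2.66, 2.66]. Speed limits (rad/s): [2.39, 2.39, 2.79, 3.14, 3.14, 3.14].

INTERFACE

Orientations are given as a rotation vector (axis times angle).
In Python, from plant import robot gives the robot as it stands.
- The arm moves only by the tool arm_command, never from a script. Its argument "targets" is a list of rows, each an object of numbers: "x", "y", "z": the shift along the world's x, y, z in units of 500 mm (1.0 is 500 mm); "rx", "ry", "rz": the turn, a rotation vector about the world's x, y, z in units of 2 rad (1.0 is 2 rad); "claw": the closure in counts, from 0 (fully open) to 255 (shut). In form: [{"x": .., "y": .., "z": .., "rx": .., "ry": .., "rz": .., "claw": ..}, ...]. A call has 1 to 10 rows; each row is the pose to reach, as a shift and turn from the pose commanded when the call began; what a row does not reach only later rows make up. A row lasts 1/12 s, in which the tool goes at most 41.7 mm and 7.16 degrees, less where a joint would pass 70% of its speed; a pose out of reach is approached as far as the arm can. A call with a number of a shift or a turn outside -1 to 1 is refused whole. A call with a gripper value outside its range is refused whole. The fingers move at their own pace and stop on an object; "squeeze" is the grip in N (left out, the last holds). Time passes only in rows, so rows that repeat a pose let the fingers close. It gives the time, the measured TCP pose, the force, the opening and the grip force at its end, in the units of the state.
- robot.read_state(): the state, without advancing time (a new reading comes with each control period).
- robot.read_camera(name): name is "scene" or "side" or "wrist"; returns (picture, depth): 384x512x3 uint8, red, green, blue; 384x512 float32, m along the optical axis (not along the pixel's ray), 0 where there is no reading.
- robot.get_calibration(name): a dict with "intrinsics" (3x3 intrinsics, pixels), "origin" and "orientation" of the camera in the world. Camera axes: x right, y up, looking along -z (the intrinsics and any distortion apply to the point x, -y, -z); pixel columns grow to the right and rows downward; lengths in m; the calibration is good to about 2 mm. A picture is of the moment at which its call begins: read the wrist's pose just before it. get_calibration takes no time and is no camera call; for the wrist camera it gives the pose at the moment of the call.
- robot.close_job(): hands the job in; it is judged then, once.
The state is a dict: "t": time; "q": joint angles; "dq": joint speeds; "joint_torque": joint torques, N m; "tool_pos": TCP position; "orientation": TCP orientation; "force": force on the tool from outside, world axes, zero at the start; "wrist_torque": the same for the moment, N m; "opening": finger opening in m; "gripper_force": force on a finger pad.
Only numpy, scipy, OpenCV 4.12 (cv2) and the standard library are available. Lean on these libraries where they do the work, as an engineer would, in place of code of your own. Each camera call takes 0.05 s, during which the arm holds its last target. There are 200 camera calls.

TASK

Nudge the three loose cassettes forward until each stands flat and square against the clamp's fence, side by side in a row, before advancing the lever. Then take the lever by its upright knob and advance it three clicks, not going on to a fourth, so that the jaw closes the row up against the end stop, and hold it there: the lever springs back when let go, so finish while still holding the knob at the third click. Leave the beaker, bottle and pen where they are.

Things in the scene. Friction and masses are not known exactly. Their poses are not given: they have to be found in the camera images.
- clamp: row clamp, a fixed bench fixture on a dark grey base plate (x -72..+74, y -102..+142 mm; top face 6 mm up). Origin on the plate's underside. x points from the open front to the fence, y along the fence from end stop to housing, z up. Grey lever housing: x -32..+60, y +75..+135 mm, top 36 mm up. Cassettes seated against the fence have their centres at x = +25 mm
- fence_mid (a point): a point on the top edge of the steel fence's inner face, clamp (x +45, y -25 mm), 22 mm above the worktop; the fence runs along clamp y from -100 to +50 mm, 12 mm thick
- stop_face (a point): top of the end stop's inner face, clamp (x +27, y -85 mm), 22 mm above the worktop; the face spans clamp x +9 to +45 mm and looks to clamp +y
- jaw: sprung steel jaw 34 x 8 x 14 mm on a rod from the housing; origin at its centre, clamp x = +20 mm. With the lever at 0 its pressing face is at clamp y = +59 mm; it moves to clamp -y by 80 mm per rad of lever, pushing the cassettes together. It meets the closed row (end at clamp y = +5 mm) as the third click begins, then its spring yields; at the third click it presses with 3 to 4 N
- lever (a joint): ratchet lever, rad; turns counter-clockwise seen from above as the value grows. Starts at rest in free play, 0 to 0.12. The sprung pawl rises from 0.15 and clicks over teeth at 0.25, 0.45, 0.65, 0.85: first click sits at 0.35, second 0.55, third 0.75, fourth 0.95. Springs back if let go at the third click. Pushing at the knob takes 1 to 10 N, rising before each click and growing
- pivot (a point): lever's vertical axis, at clamp (x 0, y +105 mm), 45 mm above the worktop. The knob's axis is 90 mm from it: at lever 0 the knob is at clamp (x -69, y +163 mm), at 0.70 the arm points along clamp -x (knob at x -90, y +105 mm)
- knob: the lever's upright black round knob, 17 mm diameter, 38 mm tall, spinning freely on its pin; origin at the centre of its foot, 50 mm above the worktop
- knob_center (a point): centre of that knob, half-way up, 69 mm above the worktop (its top is at 88 mm)
- cassette_1_center (a point): centre (half-way up) of embedding cassette 1, number 1 from the end stop: a white plastic tile with a pale wax block on it, in effect a block 40 mm (its x, towards the fence) x 30 mm (its y) x 14 mm tall, about 30 g, loose on the clamp's plate in front of the fence, up to 0.15 rad askew. In the closed row its centre is at clamp y = -70 mm
- cassette_2_center (a point): centre (half-way up) of embedding cassette 2, number 2 from the end stop: a white plastic tile with a pale wax block on it, in effect a block 40 mm (its x, towards the fence) x 30 mm (its y) x 14 mm tall, about 30 g, loose on the clamp's plate in front of the fence, up to 0.15 rad askew. In the closed row its centre is at clamp y = -40 mm
- cassette_3_center (a point): centre (half-way up) of embedding cassette 3, number 3 from the end stop: a white plastic tile with a pale wax block on it, in effect a block 40 mm (its x, towards the fence) x 30 mm (its y) x 14 mm tall, about 30 g, loose on the clamp's plate in front of the fence, up to 0.15 rad askew. In the closed row its centre is at clamp y = -10 mm
- beaker: low glass beaker 53 mm diameter, 56 mm tall, behind the fence; origin under its centre; leave alone
- bottle: amber reagent bottle 48 mm diameter, 89 mm tall, behind the housing; origin under its centre; leave alone
- pen: pen 145 mm long, 12 mm thick, lying on the worktop in front of the clamp; origin under its centre; leave alone
Not all that is in view belongs to the job. What is shaped like the part that bears cassette_2_center but yellow is not meant.

How it is judged:
On the way, in this order (a step that is already met when the one before it is completed fails the run):
1. all three cassettes stand flat and square against the fence in a row, the lever not yet advanced (x of cassette_1_center in the frame of clamp between 0.022 and 0.028 m and angle between the x axis of each of cassette_1_center, cassette_2_center, cassette_3_center and the x axis of clamp, either way round below 0.1 rad and z of cassette_1_center in the frame of clamp between 0.009 and 0.017 m and angle between each of cassette_1_center, cassette_2_center, cassette_3_center's own z axis and vertical below 0.1 rad and y of cassette_1_center in the frame of clamp between -0.073 and 0.038 m and x of cassette_2_center in the frame of clamp between 0.022 and 0.028 m and z of cassette_2_center in the frame of clamp between 0.009 and 0.017 m and y of cassette_2_center in the frame of clamp between -0.073 and 0.038 m and x of cassette_3_center in the frame of clamp between 0.022 and 0.028 m and z of cassette_3_center in the frame of clamp between 0.009 and 0.017 m and y of cassette_3_center in the frame of clamp between -0.073 and 0.038 m and value of joint lever below 0.2 rad), for 0.2 s.
2. the lever is held by its knob at the third click, the row closed up (value of joint lever between 0.68 and 0.83 rad and contact force between the fingers and knob above 1 N and x of cassette_1_center in the frame of clamp between 0.022 and 0.028 m and angle between the x axis of each of cassette_1_center, cassette_2_center, cassette_3_center and the x axis of clamp, either way round below 0.1 rad and z of cassette_1_center in the frame of clamp between 0.009 and 0.017 m and angle between each of cassette_1_center, cassette_2_center, cassette_3_center's own z axis and vertical below 0.1 rad and y of cassette_1_center in the frame of clamp between -0.074 and -0.066 m and x of cassette_2_center in the frame of clamp between 0.022 and 0.028 m and z of cassette_2_center in the frame of clamp between 0.009 and 0.017 m and y of cassette_2_center in the frame of clamp between -0.044 and -0.036 m and x of cassette_3_center in the frame of clamp between 0.022 and 0.028 m and z of cassette_3_center in the frame of clamp between 0.009 and 0.017 m and y of cassette_3_center in the frame of clamp between -0.014 and -0.006 m), for 0.3 s.
At the end, for the whole second after the job is handed in: The fingers hold the knob (more than 1 N) with the lever still in the third click (0.68 to 0.83 rad), and each cassette stands flat, within 3 mm of the fence and 0.1 rad of square, and within 4 mm of its place in the closed row against the end stop (all of step 2 and velocity of joint lever between -0.1 and 0.1 rad/s); the arm keeps its last pose, push and grip.
It fails at once if the lever was advanced to a fourth click (value of joint lever above 0.87 rad).
It fails at once if the beaker was disturbed (distance of beaker from where it was at the start of the episode above 0.015 m).
It fails at once if the bottle was disturbed (distance of bottle from where it was at the start of the episode above 0.015 m).
It fails at once if the pen was disturbed (distance of pen from where it was at the start of the episode above 0.015 m).
It also fails if it takes over 53 s, if anything falls off the work surface, if the arm or the gripper's body presses on something with over 40 N, if the wrist force passes 120 N, or if a joint passes its speed limit or range.

## Working session

There is one attempt and no reset: what is moved stays moved. The work goes in short steps, Python scripts to look and compute and a tool call to move; the robot and the scene stay as the last step left them, time stands still between calls to the robot, and variables do not carry over. Pictures are saved under pics/ and viewed, at most 10 in all, crops included, and the job is handed in when it is done.

Besides the shell and the picture viewer there is one more tool, called after "Request:" as name([rows], argument=value, ...), one row to a line, values as JSON. arm_command: Moves the arm, as the interface text tells. Shifts and turns lie within -1 to 1; 1 stands for 500 mm of shift or 2 rad of turn. Its arguments: {"type":"object","properties":{"targets":{"type":"array","items":{"type":"object","properties":{"x":{"type":"number","minimum":-1,"maximum":1},"y":{"type":"number","minimum":-1,"maximum":1},"z":{"type":"number","minimum":-1,"maximum":1},"rx":{"type":"number","minimum":-1,"maximum":1},"ry":{"type":"number","minimum":-1,"maximum":1},"rz":{"type":"number","minimum":-1,"maximum":1},"claw":{"type":"number"}}}},"squeeze":{"type":"number"}},"required":["targets"]}

```bash
mkdir -p pics; cat > h.py <<'E'
import numpy as np,cv2
from plant import robot
def snap(n,f):
    c=robot.get_calibration(n); p,d=robot.read_camera(n)
    np.savez('pics/'+f+'.npz',p=p,d=d,K=c['intrinsics'],o=c['origin'],R=np.array(c['orientation']))
    cv2.imwrite('pics/'+f+'.png',p[:,:,::-1]); return p,d
def world(f,u,v,z=None):
    a=np.load('pics/'+f+'.npz');K=a['K'];R=a['R']
    if R.shape!=(3,3): R=cv2.Rodrigues(R)[0]
    r=np.array([(u-K[0,2])/K[0,0],-(v-K[1,2])/K[1,1],-1.]); w=R@r
    s=a['d'][int(round(v)),int(round(u))] if z is None else (z-a['o'][2])/w[2]
    return a['o']+s*w
E
python3 - <<'E'
from h import *
s=robot.read_state();print(s)
for n in('scene','wrist'):
    c=robot.get_calibration(n);print(c);snap(n,n+'0')
E
```

```text
{'t': 0.0, 'q': array([-8.53964753e-02,  1.31138069e-01,  1.48923043e+00, -6.83990342e-06,
        1.52298714e+00, -8.53775746e-02]), 'dq': array([-0.00136198,  0.00116712,  0.001468  ,  0.00036977, -0.00047769,
       -0.00123274]), 'joint_torque': array([-1.61290725e-03, -5.59853125e+01, -4.91755986e+01,  7.67333270e-02,
        3.59135563e-02, -2.97389461e-04]), 'tool_pos': array([5.99481669e-01, 6.63364025e-05, 2.31628037e-01]), 'orientation': array([-2.22051138e+00, -2.22047015e+00,  1.79148599e-03]), 'force': array([-0.16331576, -0.00829615,  1.30901419]), 'wrist_torque': array([0.03115482, 0.04554854, 0.01596899]), 'gripper_force': 0.0, 'opening': 0.09291124528532789}
{'intrinsics': array([[375.51928474,   0.        , 256.68335082],
       [  0.        , 375.51928474, 190.37375155],
       [  0.        ,   0.        ,   1.        ]]), 'origin': array([0.08152474, 0.66214496, 0.6579903 ]), 'orientation': array([ 0.40494258, -1.09122773, -2.27500436])}
{'intrinsics': array([[337.14796374,   0.        , 254.35475755],
       [  0.        , 337.14796374, 188.57071614],
       [  0.        ,   0.        ,   1.        ]]), 'origin': array([0.59920509, 0.06778387, 0.38499255]), 'orientation': array([-2.49240844e-01,  2.27901465e-03, -7.73915717e-05])}
```

View pics/scene0.png

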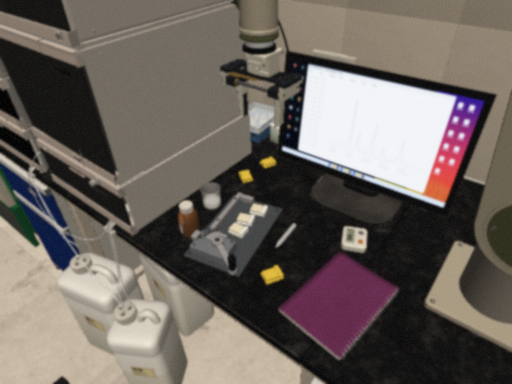

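View pics/wrist0.png

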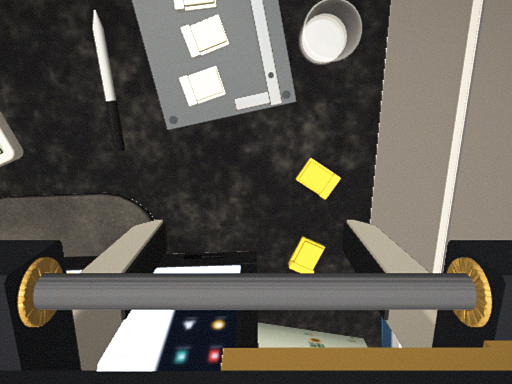

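Wrist view: clamp plate with end stop corner at about (175,125)–(295,100), the fence on the right (world +x), cassettes at (200,85), (205,37) and (190,3); beaker at (325,35), pen at (108,80), and yellow decoys at (318,178) and (307,255). The scene view shows the lever knob at about (230,262).

```bash
python3 - <<'E'
from h import *
for u,v in[(200,85),(205,37),(168,129),(295,101),(330,35),(108,80),(400,100),(385,60),(440,60)]: print(u,v,world('wrist0',u,v).round(3))
for u,v in[(231,255),(188,207),(210,188),(245,130),(190,170),(205,170),(288,232)]: print(u,v,world('scene0',u,v).round(3))
E
```

```text
200 85 [0.542 0.086 0.022]
205 37 [0.549 0.132 0.021]
168 129 [0.503 0.04  0.009]
295 101 [0.642 0.07  0.009]
330 35 [0.674 0.134 0.019]
108 80 [0.443 0.091 0.011]
400 100 [0.732 0.07  0.065]
385 60 [0.732 0.11  0.018]
440 60 [0.732 0.098 0.127]
231 255 [0.448 0.298 0.088]
188 207 [0.628 0.246 0.087]
210 188 [0.686 0.117 0.036]
245 130 [ 0.733 -0.092  0.103]
190 170 [0.733 0.138 0.088]
205 170 [0.731 0.088 0.06 ]
288 232 [0.438 0.107 0.008]
```

Request:
arm_command([
  {"y": 0.06},
  {"y": 0.12},
  {"y": 0.18},
  {"y": 0.24},
  {"y": 0.3},
  {"y": 0.36},
  {"y": 0.4},
  {"y": 0.4},
])

```text
schema error: expected keys x, y, z, rx, ry, rz, claw
```

```bash
python3 - <<'E'
from h import *
snap('wrist','w1')
s=robot.read_state();print(s['t'],s['tool_pos'],s['force'])
p=cv2.imread('pics/w1.png');cv2.imwrite('pics/w1b.png',cv2.resize(p,(768,576),interpolation=2))
E
```

```text
0.15 [5.99594087e-01 4.70569956e-05 2.31854910e-01] [-0.11137869  0.68030532  0.51064809]
```

View pics/w1b.png

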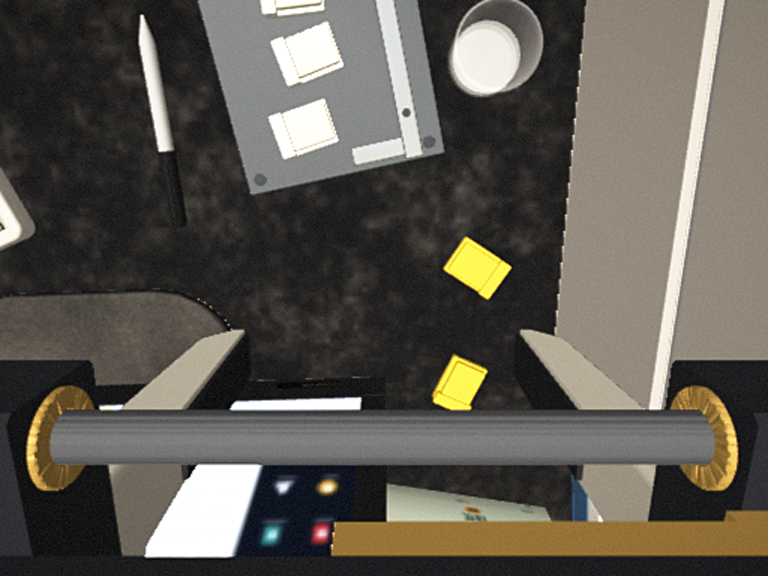

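The view hasn't changed, because that move was refused. I'm resending it with all the keys.

Request:
arm_command([
  {"x": 0, "y": 0.08, "z": 0, "rx": 0, "ry": 0, "rz": 0, "claw": 0},
  {"x": -0.02, "y": 0.16, "z": 0, "rx": 0, "ry": 0, "rz": 0, "claw": 0},
  {"x": -0.04, "y": 0.24, "z": 0, "rx": 0, "ry": 0, "rz": 0, "claw": 0},
  {"x": -0.06, "y": 0.28, "z": 0, "rx": 0, "ry": 0, "rz": 0, "claw": 0},
  {"x": -0.06, "y": 0.28, "z": 0, "rx": 0, "ry": 0, "rz": 0, "claw": 0},
  {"x": -0.06, "y": 0.28, "z": 0, "rx": 0, "ry": 0, "rz": 0, "claw": 0},
])

```text
t: 0.65
tool_pos: [0.5694, 0.1411, 0.2324]
orientation: [-2.218, -2.224, 0.001]
force: [1.3, -0.0, 0.3]
opening: 0.093
gripper_force: 0.0
```

```bash
python3 - <<'E'
from h import *
s=robot.read_state();print(s['t'],s['tool_pos'],s['force'])
snap('wrist','w2')
p=cv2.imread('pics/w2.png');cv2.imwrite('pics/w2b.png',cv2.resize(p,(768,576),interpolation=2))
E
```

```text
0.65 [0.5694289  0.14108999 0.23236835] [ 1.32957882 -0.03304148  0.34659747]
```

View pics/w2b.png

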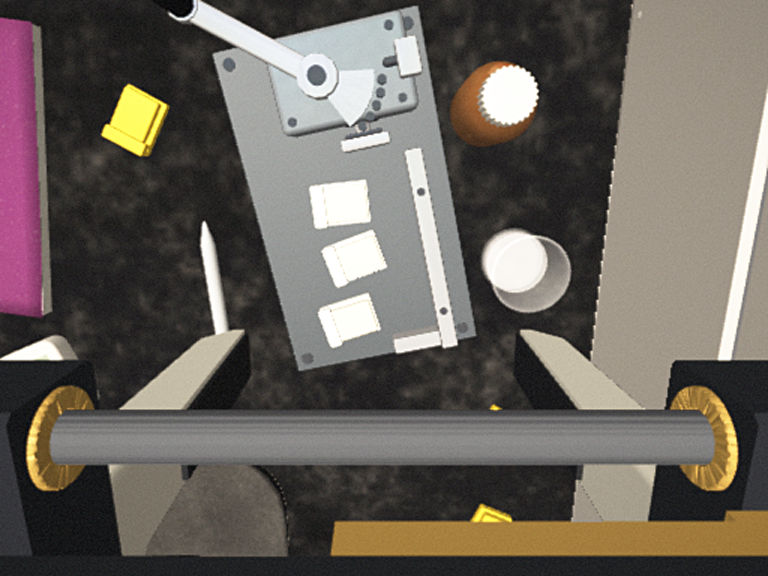

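Enlarged view: plate corners at about (213,50), (417,7), (477,335) and (299,370). Cassette 1 is at (350,320), cassette 2 at (355,258) and cassette 3 at (341,204). Pivot is at (316,75), the jaw at (365,141) and the fence from (413,150) to (448,345); the knob is cut off at (180,5).

```bash
cat >> h.py <<'E'
def frame(f,corners):  # corners img px: (-72,142),(74,142),(74,-102),(-72,-102) on plate top
    W=np.array([world(f,u,v,.006)[:2] for u,v in corners])
    C=np.array([[-72,142],[74,142],[74,-102],[-72,-102]])/1e3
    wc,cc=W.mean(0),C.mean(0); U,S,V=np.linalg.svd((C-cc).T@(W-wc)); R=(U@V).T
    t=wc-R@cc; return R,t,W,np.linalg.norm((C@R.T+t)-W,axis=1)
def cass(f,R,t,box):
    a=np.load('pics/'+f+'.npz')['p'].astype(int); x0,y0,x1,y1=box
    m=np.zeros(a.shape[:2],np.uint8); m[y0:y1,x0:x1]=((a.min(2)>190)&(np.ptp(a,axis=2)<60))[y0:y1,x0:x1]
    m=cv2.morphologyEx(m,cv2.MORPH_OPEN,np.ones((3,3)))
    out=[]
    for c in cv2.findContours(m,0,1)[0]:
        if cv2.contourArea(c)<300: continue
        w=np.array([R.T@(world(f,float(u),float(v),.018)[:2]-t) for u,v in c[:,0]],np.float32)*1e3
        (cx,cy),(w1,h1),an=cv2.minAreaRect(w)
        out.append((round(cx,1),round(cy,1),round(w1,1),round(h1,1),round(an,1),cv2.boxPoints(((cx,cy),(w1,h1),an)).round(0).tolist()))
    return sorted(out,key=lambda o:o[1])
E
python3 - <<'E'
from h import *
k=1.5
R,t,W,e=frame('w2',[(213/k,50/k),(417/k,7/k),(477/k,335/k),(299/k,370/k)])
print(R,t,W,e,np.arctan2(R[1,0],R[0,0]))
for o in cass('w2',R,t,(195,112,262,235)): print(o)
for n,u,v,z in[('fence1',448,345,.022),('fence2',413,150,.022),('piv',316,75,.045),('jaw',365,141,.02),('beaker',525,275,.056),('pen',205,222,.008)]:
    w=world('w2',u/k,v/k,z);print(n,w.round(4),(R.T@(w[:2]-t)).round(4),world('w2',u/k,v/k).round(3))
E
```

```text
[[ 0.97805847 -0.20833057]
 [ 0.20833057  0.97805847]] [0.55079942 0.15339842] [[0.45139317 0.27845634]
 [0.59235632 0.30577639]
 [0.64474354 0.06944445]
 [0.50195041 0.03899448]] [0.00131652 0.00228604 0.00050446 0.00048104] 0.20986777029822593
(-21.3, -64.8, 41.8, 33.4, 7.1, [[-44.0, -51.0], [-40.0, -84.0], [2.0, -79.0], [-3.0, -46.0]])
(-6.9, -18.4, 41.6, 31.8, 9.5, [[-30.0, -6.0], [-25.0, -37.0], [16.0, -31.0], [11.0, 1.0]])
(-8.1, 22.9, 30.7, 41.2, 84.3, [[-30.0, 10.0], [11.0, 6.0], [14.0, 36.0], [-27.0, 40.0]])
fence1 [0.6197 0.0671 0.022 ] [ 0.0494 -0.0987] [0.62  0.067 0.023]
fence2 [0.5904 0.2116 0.022 ] [0.0508 0.0487] [0.59  0.212 0.023]
piv [0.5271 0.2569 0.045 ] [-0.0016  0.1062] [0.528 0.255 0.055]
jaw [0.5569 0.2176 0.02  ] [0.0194 0.0615] [0.557 0.217 0.024]
beaker [0.6648 0.1305 0.056 ] [ 0.1067 -0.0462] [0.675 0.122 0.02 ]
pen [0.4365 0.1592 0.008 ] [-0.1106  0.0295] [0.434 0.158 0.001]
```

Request:
arm_command([
  {"x": -0.133, "y": -0.126, "z": -0.2, "rx": 0, "ry": 0, "rz": -0.0625, "claw": 255},
  {"x": -0.133, "y": -0.126, "z": -0.2, "rx": 0, "ry": 0, "rz": -0.125, "claw": 255},
  {"x": -0.133, "y": -0.126, "z": -0.2, "rx": 0, "ry": 0, "rz": -0.1875, "claw": 255},
  {"x": -0.133, "y": -0.126, "z": -0.2, "rx": 0, "ry": 0, "rz": -0.25, "claw": 255},
  {"x": -0.133, "y": -0.126, "z": -0.2, "rx": 0, "ry": 0, "rz": -0.3125, "claw": 255},
  {"x": -0.133, "y": -0.126, "z": -0.2, "rx": 0, "ry": 0, "rz": -0.375, "claw": 255},
  {"x": -0.133, "y": -0.126, "z": -0.2, "rx": 0, "ry": 0, "rz": -0.4375, "claw": 255},
  {"x": -0.133, "y": -0.126, "z": -0.2, "rx": 0, "ry": 0, "rz": -0.5, "claw": 255},
  {"x": -0.133, "y": -0.126, "z": -0.2, "rx": 0, "ry": 0, "rz": -0.5625, "claw": 255},
  {"x": -0.133, "y": -0.126, "z": -0.2, "rx": 0, "ry": 0, "rz": -0.6245, "claw": 255},
], squeeze=20)

```text
t: 1.53
tool_pos: [0.5039, 0.0753, 0.1326]
orientation: [3.103, 0.49, -0.0]
force: [-0.5, -0.3, 0.5]
opening: 0.0309
gripper_force: 0.0
```

Request:
arm_command([
  {"x": 0, "y": 0, "z": 0, "rx": 0, "ry": 0, "rz": -0.056, "claw": 255},
  {"x": 0, "y": 0, "z": -0.05, "rx": 0, "ry": 0, "rz": -0.056, "claw": 255},
  {"x": 0, "y": 0, "z": -0.1, "rx": 0, "ry": 0, "rz": -0.056, "claw": 255},
  {"x": 0, "y": 0, "z": -0.13, "rx": 0, "ry": 0, "rz": -0.056, "claw": 255},
  {"x": 0, "y": 0, "z": -0.13, "rx": 0, "ry": 0, "rz": -0.056, "claw": 255},
])

```text
t: 1.95
tool_pos: [0.5008, 0.0753, 0.0637]
orientation: [3.125, 0.326, -0.01]
force: [-0.1, 0.2, -0.4]
opening: 0.0008
gripper_force: 0.0
```

```bash
python3 - <<'E'
from h import *
s=robot.read_state();print(s['t'],s['tool_pos'],s['force'],s['orientation'],cv2.Rodrigues(s['orientation'])[0].round(3))
snap('wrist','w3')
p=cv2.imread('pics/w3.png');cv2.imwrite('pics/w3b.png',cv2.resize(p,(768,576),interpolation=2))
E
```

```text
1.95 [0.50081059 0.07530738 0.0637093 ] [-0.12674363  0.17563472 -0.40051489] [ 3.12461028  0.32575993 -0.0102559 ] [[ 0.978  0.206 -0.006]
 [ 0.206 -0.978 -0.001]
 [-0.006 -0.001 -1.   ]]
```

View pics/w3b.png

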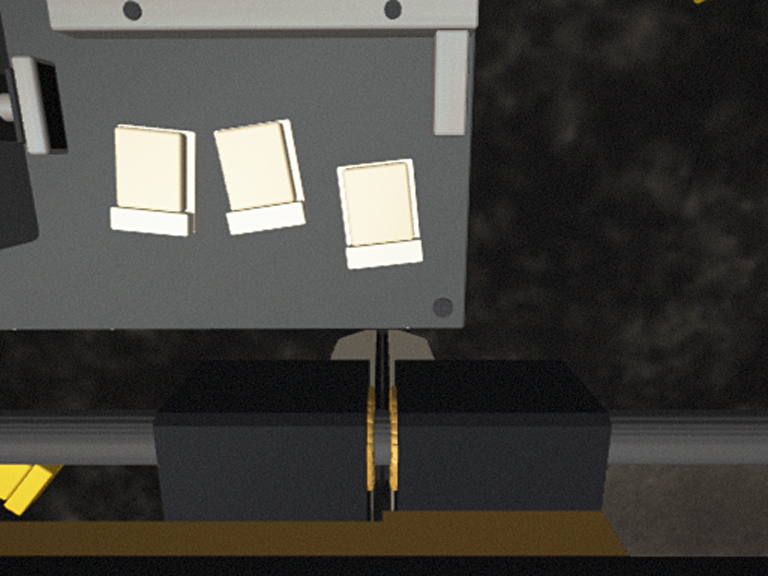

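The view shows the closed fingers at x≈383 in line with cassette 1 at (382,215), with cassette 2 at (260,180) and cassette 3 at (152,180). The fence is at the top and the end stop at (450,80).

Request:
arm_command([
  {"x": 0, "y": 0, "z": -0.05, "rx": 0, "ry": 0, "rz": 0, "claw": 255},
  {"x": 0, "y": 0, "z": -0.086, "rx": 0, "ry": 0, "rz": 0, "claw": 255},
  {"x": 0, "y": 0, "z": -0.086, "rx": 0, "ry": 0, "rz": 0, "claw": 255},
  {"x": 0.0098, "y": 0.0021, "z": -0.086, "rx": 0, "ry": 0, "rz": 0, "claw": 255},
  {"x": 0.0196, "y": 0.0042, "z": -0.086, "rx": 0, "ry": 0, "rz": 0, "claw": 255},
  {"x": 0.0293, "y": 0.0062, "z": -0.086, "rx": 0, "ry": 0, "rz": 0, "claw": 255},
  {"x": 0.0391, "y": 0.0083, "z": -0.086, "rx": 0, "ry": 0, "rz": 0, "claw": 255},
  {"x": 0.0489, "y": 0.0104, "z": -0.086, "rx": 0, "ry": 0, "rz": 0, "claw": 255},
  {"x": 0.0587, "y": 0.0125, "z": -0.086, "rx": 0, "ry": 0, "rz": 0, "claw": 255},
  {"x": 0.0685, "y": 0.0146, "z": -0.086, "rx": 0, "ry": 0, "rz": 0, "claw": 255},
])

```text
t: 2.83
tool_pos: [0.5385, 0.0845, 0.025]
orientation: [3.124, 0.329, 0.001]
force: [-0.1, -1.7, -0.1]
opening: 0.0005
gripper_force: 0.1
```

Request:
arm_command([
  {"x": 0.0098, "y": 0.0021, "z": 0, "rx": 0, "ry": 0, "rz": 0, "claw": 255},
  {"x": 0.0196, "y": 0.0042, "z": 0, "rx": 0, "ry": 0, "rz": 0, "claw": 255},
  {"x": 0.0293, "y": 0.0062, "z": 0, "rx": 0, "ry": 0, "rz": 0, "claw": 255},
  {"x": 0.0293, "y": 0.0062, "z": 0, "rx": 0, "ry": 0, "rz": 0, "claw": 255},
])

```text
t: 3.17
tool_pos: [0.5534, 0.0876, 0.0248]
orientation: [3.124, 0.329, 0.001]
force: [0.2, -0.3, 0.1]
opening: 0.0004
gripper_force: 0.0
```

```bash
python3 - <<'E'
from h import *
s=robot.read_state();print(s['t'],s['tool_pos'],s['force'])
snap('wrist','w4')
p=cv2.imread('pics/w4.png');cv2.imwrite('pics/w4b.png',cv2.resize(p,(768,576),interpolation=2))
E
```

```text
3.1667 [0.55340302 0.08760752 0.02477224] [ 0.21266431 -0.32834947  0.12473268]
```

View pics/w4b.png

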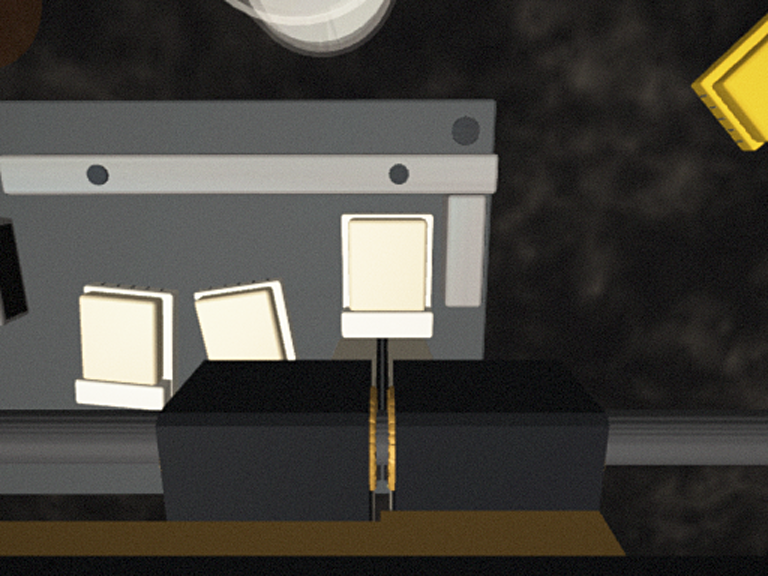

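Cassette 1 is square in front of the fingers at (387,275), about 7 mm short of the fence edge (row 193).

Request:
arm_command([
  {"x": 0.0049, "y": 0.001, "z": 0, "rx": 0, "ry": 0, "rz": 0, "claw": 255},
  {"x": 0.0098, "y": 0.0021, "z": 0, "rx": 0, "ry": 0, "rz": 0, "claw": 255},
  {"x": 0.0127, "y": 0.0027, "z": 0, "rx": 0, "ry": 0, "rz": 0, "claw": 255},
  {"x": 0.0156, "y": 0.0033, "z": 0, "rx": 0, "ry": 0, "rz": 0, "claw": 255},
  {"x": 0.0156, "y": 0.0033, "z": 0, "rx": 0, "ry": 0, "rz": 0, "claw": 255},
])

```text
t: 3.63
tool_pos: [0.5604, 0.0891, 0.0247]
orientation: [3.124, 0.329, 0.0]
force: [-0.1, 0.2, -0.5]
opening: 0.0002
gripper_force: 0.0
```

Request:
arm_command([
  {"x": 0.0019, "y": 0.0004, "z": 0, "rx": 0, "ry": 0, "rz": 0, "claw": 255},
  {"x": 0.0019, "y": 0.0004, "z": 0, "rx": 0, "ry": 0, "rz": 0, "claw": 255},
])

```text
t: 3.8
tool_pos: [0.5606, 0.0891, 0.0245]
orientation: [3.124, 0.329, -0.002]
force: [-3.6, -0.3, 2.7]
opening: 0.0003
gripper_force: 1.9
```

Request:
arm_command([
  {"x": -0.0235, "y": -0.005, "z": 0, "rx": 0, "ry": 0, "rz": 0, "claw": 255},
  {"x": -0.0235, "y": -0.005, "z": 0.08, "rx": 0, "ry": 0, "rz": 0, "claw": 255},
  {"x": -0.1076, "y": 0.0732, "z": 0.08, "rx": 0, "ry": 0, "rz": 0, "claw": 255},
  {"x": -0.1076, "y": 0.0732, "z": 0.08, "rx": 0, "ry": 0, "rz": 0, "claw": 255},
  {"x": -0.1076, "y": 0.0732, "z": 0.08, "rx": 0, "ry": 0, "rz": 0, "claw": 255},
  {"x": -0.1076, "y": 0.0732, "z": 0.04, "rx": 0, "ry": 0, "rz": 0, "claw": 255},
  {"x": -0.1076, "y": 0.0732, "z": 0, "rx": 0, "ry": 0, "rz": 0, "claw": 255},
  {"x": -0.1076, "y": 0.0732, "z": 0, "rx": 0, "ry": 0, "rz": 0, "claw": 255},
])

```text
t: 4.47
tool_pos: [0.505, 0.1252, 0.0209]
orientation: [3.124, 0.33, -0.008]
force: [-1.2, 0.1, -0.8]
opening: 0.0003
gripper_force: 0.0
```

Request:
arm_command([
  {"x": 0.0098, "y": 0.0021, "z": 0, "rx": 0, "ry": 0, "rz": 0, "claw": 255},
  {"x": 0.0196, "y": 0.0042, "z": 0, "rx": 0, "ry": 0, "rz": 0, "claw": 255},
  {"x": 0.0293, "y": 0.0062, "z": 0, "rx": 0, "ry": 0, "rz": 0, "claw": 255},
  {"x": 0.0391, "y": 0.0083, "z": 0, "rx": 0, "ry": 0, "rz": 0, "claw": 255},
  {"x": 0.0489, "y": 0.0104, "z": 0, "rx": 0, "ry": 0, "rz": 0, "claw": 255},
  {"x": 0.0587, "y": 0.0125, "z": 0, "rx": 0, "ry": 0, "rz": 0, "claw": 255},
  {"x": 0.0685, "y": 0.0146, "z": 0, "rx": 0, "ry": 0, "rz": 0, "claw": 255},
  {"x": 0.0783, "y": 0.0167, "z": 0, "rx": 0, "ry": 0, "rz": 0, "claw": 255},
  {"x": 0.0841, "y": 0.0179, "z": 0, "rx": 0, "ry": 0, "rz": 0, "claw": 255},
  {"x": 0.0841, "y": 0.0179, "z": 0, "rx": 0, "ry": 0, "rz": 0, "claw": 255},
])

```text
t: 5.3
tool_pos: [0.5501, 0.135, 0.0247]
orientation: [-3.124, -0.329, -0.001]
force: [0.0, -0.4, -0.1]
opening: 0.0005
gripper_force: 0.0
```

Request:
arm_command([
  {"x": 0.0019, "y": 0.0004, "z": 0, "rx": 0, "ry": 0, "rz": 0, "claw": 255},
  {"x": 0.0039, "y": 0.0008, "z": 0, "rx": 0, "ry": 0, "rz": 0, "claw": 255},
  {"x": 0.0039, "y": 0.0008, "z": 0, "rx": 0, "ry": 0, "rz": 0, "claw": 255},
])

```text
t: 5.55
tool_pos: [0.5507, 0.1351, 0.0244]
orientation: [3.124, 0.329, -0.002]
force: [-3.5, -0.4, 1.6]
opening: 0.0001
gripper_force: 1.5
```

Request:
arm_command([
  {"x": -0.0235, "y": -0.005, "z": 0, "rx": 0, "ry": 0, "rz": 0, "claw": 255},
  {"x": -0.0235, "y": -0.005, "z": 0.08, "rx": 0, "ry": 0, "rz": 0, "claw": 255},
  {"x": -0.105, "y": 0.0614, "z": 0.08, "rx": 0, "ry": 0, "rz": 0, "claw": 255},
  {"x": -0.105, "y": 0.0614, "z": 0.08, "rx": 0, "ry": 0, "rz": 0, "claw": 255},
  {"x": -0.105, "y": 0.0614, "z": 0.08, "rx": 0, "ry": 0, "rz": 0, "claw": 255},
  {"x": -0.105, "y": 0.0614, "z": 0.04, "rx": 0, "ry": 0, "rz": 0, "claw": 255},
  {"x": -0.105, "y": 0.0614, "z": 0, "rx": 0, "ry": 0, "rz": 0, "claw": 255},
  {"x": -0.105, "y": 0.0614, "z": 0, "rx": 0, "ry": 0, "rz": 0, "claw": 255},
])

```text
t: 6.22
tool_pos: [0.4965, 0.1649, 0.0208]
orientation: [3.123, 0.329, -0.008]
force: [0.4, -0.0, -1.0]
opening: 0.0006
gripper_force: 0.0
```

Request:
arm_command([
  {"x": 0.0098, "y": 0.0021, "z": 0, "rx": 0, "ry": 0, "rz": 0, "claw": 255},
  {"x": 0.0196, "y": 0.0042, "z": 0, "rx": 0, "ry": 0, "rz": 0, "claw": 255},
  {"x": 0.0293, "y": 0.0062, "z": 0, "rx": 0, "ry": 0, "rz": 0, "claw": 255},
  {"x": 0.0391, "y": 0.0083, "z": 0, "rx": 0, "ry": 0, "rz": 0, "claw": 255},
  {"x": 0.0489, "y": 0.0104, "z": 0, "rx": 0, "ry": 0, "rz": 0, "claw": 255},
  {"x": 0.0587, "y": 0.0125, "z": 0, "rx": 0, "ry": 0, "rz": 0, "claw": 255},
  {"x": 0.0685, "y": 0.0146, "z": 0, "rx": 0, "ry": 0, "rz": 0, "claw": 255},
  {"x": 0.0783, "y": 0.0167, "z": 0, "rx": 0, "ry": 0, "rz": 0, "claw": 255},
  {"x": 0.0841, "y": 0.0179, "z": 0, "rx": 0, "ry": 0, "rz": 0, "claw": 255},
  {"x": 0.0841, "y": 0.0179, "z": 0, "rx": 0, "ry": 0, "rz": 0, "claw": 255},
])

```text
t: 7.05
tool_pos: [0.5416, 0.175, 0.0247]
orientation: [-3.124, -0.329, -0.001]
force: [0.7, -0.2, -0.1]
opening: 0.0006
gripper_force: 0.0
```

Request:
arm_command([
  {"x": 0.0019, "y": 0.0004, "z": 0, "rx": 0, "ry": 0, "rz": 0, "claw": 255},
  {"x": 0.0039, "y": 0.0008, "z": 0, "rx": 0, "ry": 0, "rz": 0, "claw": 255},
  {"x": 0.0039, "y": 0.0008, "z": 0, "rx": 0, "ry": 0, "rz": 0, "claw": 255},
])

```text
t: 7.3
tool_pos: [0.5421, 0.1751, 0.0244]
orientation: [3.124, 0.329, -0.003]
force: [-3.6, -1.2, 1.6]
opening: 0.0004
gripper_force: 1.9
```

Request:
arm_command([
  {"x": -0.0235, "y": -0.005, "z": 0, "rx": 0, "ry": 0, "rz": 0, "claw": 255},
  {"x": -0.0235, "y": -0.005, "z": 0.08, "rx": 0, "ry": 0, "rz": 0, "claw": 255},
  {"x": -0.0235, "y": -0.005, "z": 0.16, "rx": 0, "ry": 0, "rz": 0, "claw": 255},
  {"x": -0.08, "y": 0.01, "z": 0.22, "rx": 0, "ry": 0, "rz": 0, "claw": 130},
  {"x": -0.13, "y": 0.02, "z": 0.28, "rx": 0, "ry": 0, "rz": 0, "claw": 130},
  {"x": -0.18, "y": 0.028, "z": 0.34, "rx": 0, "ry": 0, "rz": 0, "claw": 130},
  {"x": -0.224, "y": 0.028, "z": 0.4, "rx": 0, "ry": 0, "rz": 0, "claw": 130},
  {"x": -0.224, "y": 0.028, "z": 0.416, "rx": 0, "ry": 0, "rz": 0, "claw": 130},
  {"x": -0.224, "y": 0.028, "z": 0.416, "rx": 0, "ry": 0, "rz": 0, "claw": 130},
  {"x": -0.224, "y": 0.028, "z": 0.416, "rx": 0, "ry": 0, "rz": 0, "claw": 130},
])

```text
t: 8.13
tool_pos: [0.4314, 0.1894, 0.2327]
orientation: [-3.124, -0.329, -0.003]
force: [0.6, -0.2, -0.2]
opening: 0.0423
gripper_force: 0.0
```

```bash
python3 - <<'E'
from h import *
s=robot.read_state();print(s['t'],s['tool_pos'],s['opening'])
snap('wrist','w5')
p=cv2.imread('pics/w5.png');cv2.imwrite('pics/w5b.png',cv2.resize(p,(768,576),interpolation=2))
E
```

```text
8.1333 [0.43141537 0.18935809 0.23265886] 0.042313532338781594
```

View pics/w5b.png

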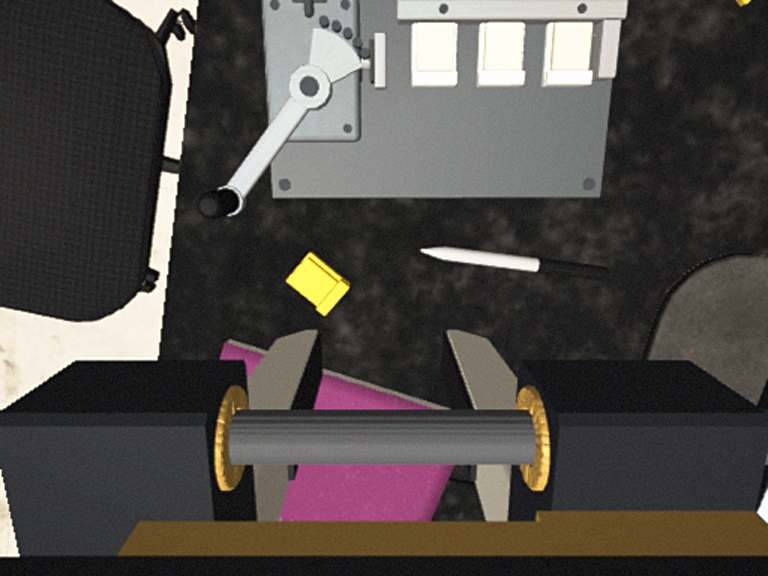

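All three cassettes sit square against the fence at (434,53), (501,53) and (568,53). The knob top is at (210,204), its foot near (230,201), and the pivot at (310,87).

```bash
python3 - <<'E'
from h import *
k=1.5;th=.20987;R=np.array([[np.cos(th),-np.sin(th)],[np.sin(th),np.cos(th)]]);t=np.array([.5508,.1534])
for n,u,v,z in[('knobtop',210,204,.088),('foot',231,201,.05),('piv',310,87,.045),('cornA',273,198,.006),('cornB',600,196,.006),('fence mid-ish',627,18,.022),('fenceL',398,18,.022),('c3front',436,86,.006)]:
    w=world('w5',u/k,v/k,z);print(n,w.round(4),(R.T@(w[:2]-t)).round(4),world('w5',u/k,v/k).round(3))
for l in (.0,.1,.35,.55,.7,.75,.78):
    a=l-.70; c=np.array([-.09*np.cos(a),.105-.09*np.sin(a)]); print(l,c.round(4),(t+R@c).round(4))
E
```

```text
knobtop [0.449  0.2956 0.088 ] [-0.0699  0.1602] [0.449 0.295 0.089]
foot [0.4477 0.2941 0.05  ] [-0.0715  0.1591] [0.451 0.288 0.072]
piv [0.5285 0.2562 0.045 ] [-0.0004  0.1052] [0.527 0.255 0.056]
cornA [0.4499 0.2757 0.006 ] [-0.0732  0.1406] [0.449 0.277 0.   ]
cornB [0.5019 0.0383 0.006 ] [-0.0718 -0.1024] [0.502 0.036 0.001]
fence mid-ish [0.6157 0.0639 0.022 ] [ 0.0448 -0.1011] [0.622 0.056 0.001]
fenceL [0.5845 0.2107 0.022 ] [0.0449 0.0491] [0.584 0.211 0.023]
c3front [0.5512 0.1754 0.006 ] [0.005  0.0214] [0.55  0.176 0.014]
0.0 [-0.0688  0.163 ] [0.4495 0.2985]
0.1 [-0.0743  0.1558] [0.4457 0.2903]
0.35 [-0.0845  0.1359] [0.4398 0.2687]
0.55 [-0.089   0.1184] [0.4391 0.2507]
0.7 [-0.09   0.105] [0.4409 0.2373]
0.75 [-0.0899  0.1005] [0.4419 0.233 ]
0.78 [-0.0897  0.0978] [0.4427 0.2304]
```

```bash
python3 - <<'E'
from h import *
for u,v in[(100,165),(60,100),(150,280),(170,150),(185,25),(100,30),(165,300)]: print(u,v,world('w5',u/1.5,v/1.5).round(3))
E
```

```text
100 165 [ 0.405  0.571 -0.312]
60 100 [ 0.478  0.625 -0.307]
150 280 [ 0.125  0.652 -0.708]
170 150 [ 0.411  0.655 -0.75 ]
185 25 [ 0.659  0.634 -0.706]
100 30 [ 0.572  0.582 -0.309]
165 300 [0.352 0.348 0.   ]
```

Request:
arm_command([
  {"x": 0.009, "y": 0.07, "z": -0.04, "rx": 0, "ry": 0, "rz": 0, "claw": 130},
  {"x": 0.02, "y": 0.14, "z": -0.08, "rx": 0, "ry": 0, "rz": 0, "claw": 130},
  {"x": 0.036, "y": 0.2, "z": -0.12, "rx": 0, "ry": 0, "rz": 0, "claw": 130},
  {"x": 0.036, "y": 0.214, "z": -0.146, "rx": 0, "ry": 0, "rz": 0, "claw": 130},
  {"x": 0.036, "y": 0.214, "z": -0.146, "rx": 0, "ry": 0, "rz": 0, "claw": 130},
  {"x": 0.036, "y": 0.214, "z": -0.146, "rx": 0, "ry": 0, "rz": 0, "claw": 130},
])

```text
t: 8.68
tool_pos: [0.4475, 0.2951, 0.1568]
orientation: [3.122, 0.33, -0.008]
force: [-0.2, -1.0, 0.3]
opening: 0.0452
gripper_force: 0.0
```

Request:
arm_command([
  {"x": 0, "y": 0, "z": -0.05, "rx": 0, "ry": 0, "rz": 0, "claw": 130},
  {"x": 0, "y": 0, "z": -0.11, "rx": 0, "ry": 0, "rz": 0, "claw": 130},
  {"x": 0, "y": 0, "z": -0.172, "rx": 0, "ry": 0, "rz": 0, "claw": 130},
  {"x": 0, "y": 0, "z": -0.172, "rx": 0, "ry": 0, "rz": 0, "claw": 130},
  {"x": 0, "y": 0, "z": -0.172, "rx": 0, "ry": 0, "rz": 0, "claw": 255},
  {"x": 0, "y": 0, "z": -0.172, "rx": 0, "ry": 0, "rz": 0, "claw": 255},
  {"x": 0, "y": 0, "z": -0.172, "rx": 0, "ry": 0, "rz": 0, "claw": 255},
  {"x": 0, "y": 0, "z": -0.172, "rx": 0, "ry": 0, "rz": 0, "claw": 255},
  {"x": 0, "y": 0, "z": -0.172, "rx": 0, "ry": 0, "rz": 0, "claw": 255},
  {"x": 0, "y": 0, "z": -0.172, "rx": 0, "ry": 0, "rz": 0, "claw": 255},
], squeeze=35)

```text
t: 9.52
tool_pos: [0.45, 0.2969, 0.0754]
orientation: [-3.123, -0.329, -0.004]
force: [-1.5, -0.4, 6.7]
opening: 0.0162
gripper_force: 35.0
```

Request:
arm_command([
  {"x": -0.0064, "y": -0.0118, "z": 0, "rx": 0, "ry": 0, "rz": 0, "claw": 255},
  {"x": -0.0098, "y": -0.0202, "z": 0, "rx": 0, "ry": 0, "rz": 0, "claw": 255},
  {"x": -0.0126, "y": -0.0288, "z": 0, "rx": 0, "ry": 0, "rz": 0, "claw": 255},
  {"x": -0.0158, "y": -0.0418, "z": 0, "rx": 0, "ry": 0, "rz": 0, "claw": 255},
  {"x": -0.0182, "y": -0.055, "z": 0, "rx": 0, "ry": 0, "rz": 0, "claw": 255},
  {"x": -0.0192, "y": -0.064, "z": 0, "rx": 0, "ry": 0, "rz": 0, "claw": 255},
  {"x": -0.0198, "y": -0.073, "z": 0, "rx": 0, "ry": 0, "rz": 0, "claw": 255},
  {"x": -0.0199, "y": -0.082, "z": 0, "rx": 0, "ry": 0, "rz": 0, "claw": 255},
  {"x": -0.0196, "y": -0.091, "z": 0, "rx": 0, "ry": 0, "rz": 0, "claw": 255},
  {"x": -0.0196, "y": -0.091, "z": 0, "rx": 0, "ry": 0, "rz": 0, "claw": 255},
])

```text
t: 10.35
tool_pos: [0.4405, 0.251, 0.0753]
orientation: [-3.123, -0.329, -0.006]
force: [2.0, 1.9, 7.3]
opening: 0.0158
gripper_force: 35.0
```

```bash
cat >> h.py <<'E'
def lever():
    th=.20987;R=np.array([[np.cos(th),-np.sin(th)],[np.sin(th),np.cos(th)]]);t=np.array([.5508,.1534])
    s=robot.read_state();c=R.T@(s['tool_pos'][:2]-t)-[0,.105]
    print(s['t'],s['tool_pos'].round(4),s['force'].round(1),s['gripper_force'],'lever',.70-np.arctan2(c[1],-c[0]),'r',np.hypot(*c))
E
python3 -c "from h import *;lever()"
```

```text
10.35 [0.4405 0.251  0.0753] [2.  1.9 7.3] 35.00216598040424 lever 0.5481800618032153 r 0.08859752304835225
```

Request:
arm_command([
  {"x": 0.0004, "y": -0.0045, "z": 0, "rx": 0, "ry": 0, "rz": 0, "claw": 255},
  {"x": 0.0008, "y": -0.009, "z": 0, "rx": 0, "ry": 0, "rz": 0, "claw": 255},
  {"x": 0.0014, "y": -0.0134, "z": 0, "rx": 0, "ry": 0, "rz": 0, "claw": 255},
  {"x": 0.002, "y": -0.0178, "z": 0, "rx": 0, "ry": 0, "rz": 0, "claw": 255},
  {"x": 0.0028, "y": -0.0223, "z": 0, "rx": 0, "ry": 0, "rz": 0, "claw": 255},
  {"x": 0.0036, "y": -0.0268, "z": 0, "rx": 0, "ry": 0, "rz": 0, "claw": 255},
  {"x": 0.0046, "y": -0.0311, "z": 0, "rx": 0, "ry": 0, "rz": 0, "claw": 255},
  {"x": 0.0056, "y": -0.0354, "z": 0, "rx": 0, "ry": 0, "rz": 0, "claw": 255},
  {"x": 0.0056, "y": -0.0354, "z": 0, "rx": 0, "ry": 0, "rz": 0, "claw": 255},
  {"x": 0.0056, "y": -0.0354, "z": 0, "rx": 0, "ry": 0, "rz": 0, "claw": 255},
])

```text
t: 11.18
tool_pos: [0.4431, 0.2343, 0.0753]
orientation: [-3.122, -0.329, -0.006]
force: [1.7, 6.3, 7.7]
opening: 0.0161
gripper_force: 35.0
```

```bash
python3 - <<'E'
from h import *
lever();snap('wrist','w6');snap('scene','s6')
p=cv2.imread('pics/w6.png');cv2.imwrite('pics/w6b.png',cv2.resize(p,(768,576),interpolation=2))
E
```

```text
11.1833 [0.4431 0.2343 0.0753] [1.7 6.3 7.7] 35.00174995162524 lever 0.7390375829065448 r 0.08859483433745388
```

View pics/w6b.png

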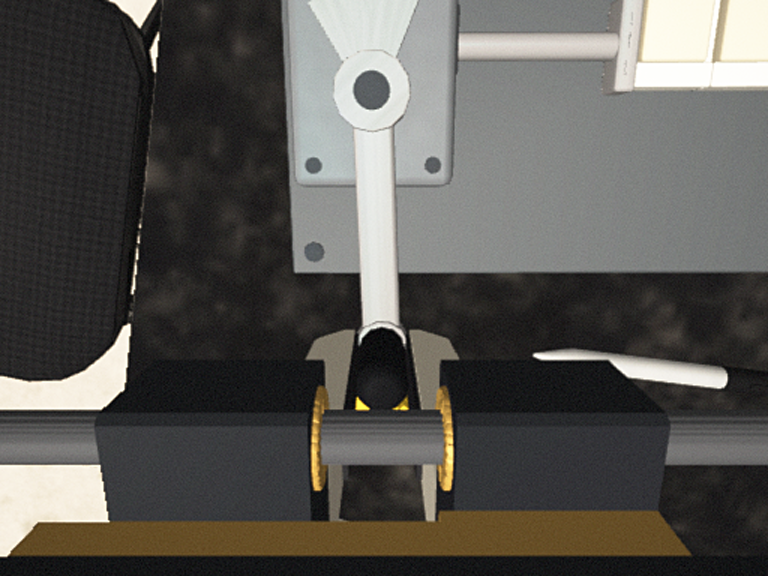

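The jaw now presses on cassette 3 at about (630,60), and cassettes 3 and 2 meet at x≈715; the lever arm points from (371,90) down to the knob at (382,350), held between the pads.

```bash
python3 - <<'E'
from h import *
k=1.5;th=.20987;R=np.array([[np.cos(th),-np.sin(th)],[np.sin(th),np.cos(th)]]);t=np.array([.5508,.1534])
for n,u,v,z in[('piv',371,90,.05),('foot',382,345,.05),('c3|c2',712,88,.013),('c3 end',637,88,.013),('corn',295,272,.006),('fencefront c3',660,91,.006)]:
    w=world('w6',u/k,v/k,z);print(n,(R.T@(w[:2]-t)).round(4),world('w6',u/k,v/k)[2])
p=cv2.imread('pics/s6.png')[170:290,150:320];cv2.imwrite('pics/s6b.png',cv2.resize(p,(680,480),interpolation=2))
E
```

```text
piv [-0.0004  0.1049] 0.055061786168325105
foot [-0.0907  0.1012] 0.07151033548764243
c3|c2 [ 0.0047 -0.031 ] 0.012531427070966383
c3 end [ 0.0047 -0.001 ] 0.012636650191943766
corn [-0.0726  0.1407] 0.007693744447663714
fencefront c3 [ 0.0044 -0.0139] 0.007693127353509993
```

View pics/s6b.png

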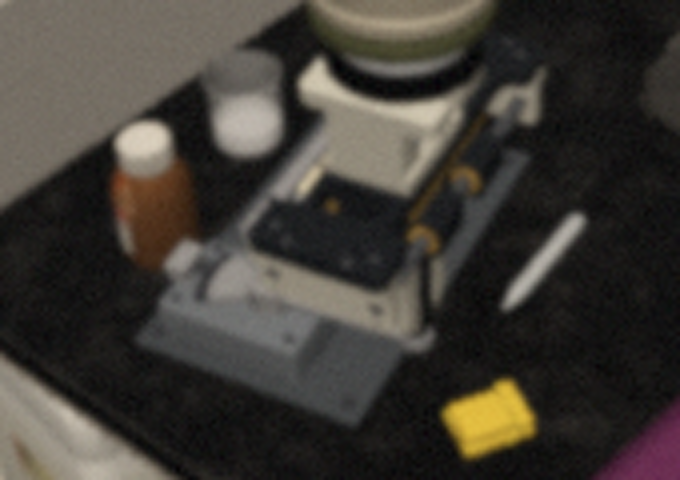

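The scene crop shows the gripper hiding the row, with bottle, beaker and pen in their places. The measured end of cassette 3 is 6 mm beyond the closed-row position, so I'll check with the side camera and an enlarged wrist crop in one picture.

```bash
python3 - <<'E'
from h import *
th=.20987;R=np.array([[np.cos(th),-np.sin(th)],[np.sin(th),np.cos(th)]]);t=np.array([.5508,.1534])
snap('side','d6')
def proj(f,c,z):
    a=np.load('pics/'+f+'.npz');M=a['R'];M=M if M.shape==(3,3) else cv2.Rodrigues(M)[0]
    w=np.r_[t+R@np.array(c),z];q=M.T@(w-a['o']);K=a['K'];return (K[0,0]*q[0]/-q[2]+K[0,2],K[1,1]*-q[1]/-q[2]+K[1,2],-q[2])
for f in('d6','s6','w6'):
    a=np.load('pics/'+f+'.npz')
    for n,c,z in[('c1',(.025,-.07),.02),('c2',(.025,-.04),.02),('c3',(.025,-.01),.02),('jawrow',(.005,.005),.013),('c3c2 front',(.005,-.025),.013),('corner',(-.072,-.102),.006),('stop',(.027,-.085),.022)]:
        u,v,d=proj(f,c,z); ok=0<=u<512 and 0<=v<384
        print(f,n,round(u),round(v),round(d,3), a['d'][int(v),int(u)] if ok else None)
w=cv2.imread('pics/w6.png')[0:90,362:512]
u,v,_=proj('d6',(.025,-.03),.02);u=int(np.clip(u,50,461));v=int(np.clip(v,35,348))
s=cv2.imread('pics/d6.png')[v-35:v+35,u-50:u+50]
m=np.vstack([cv2.resize(w,(500,300),interpolation=2),cv2.resize(s,(428,300),interpolation=2)[:, :428] if 0 else cv2.resize(s,(500,300),interpolation=2)])
full=cv2.resize(cv2.imread('pics/d6.png'),(290,218))
M=np.zeros((600,795,3),np.uint8);M[:,:500]=m;M[:218,505:]=full;cv2.imwrite('pics/m6.png',M);print(u,v)
E
```

```text
d6 c1 244 198 0.924 0.588795
d6 c2 234 207 0.909 0.5802028
d6 c3 224 215 0.893 0.5982581
d6 jawrow 226 227 0.881 0.6027463
d6 c3c2 front 236 218 0.897 0.61492527
d6 corner 291 218 0.906 0.9127654
d6 stop 249 193 0.931 0.5948778
s6 c1 244 201 0.995 0.6733129
s6 c2 239 208 0.974 0.6925243
s6 c3 233 215 0.953 0.7051086
s6 jawrow 238 223 0.94 0.7232638
s6 c3c2 front 243 215 0.961 0.6960686
s6 corner 283 208 0.992 1.0067
s6 stop 246 197 1.005 0.6704666
w6 c1 557 19 0.191 None
w6 c2 504 19 0.191 0.18888901
w6 c3 451 19 0.191 0.18870927
w6 jawrow 415 58 0.203 0.1925403
w6 c3c2 front 465 58 0.203 0.19814624
w6 corner 555 181 0.228 None
w6 stop 588 14 0.188 None
230 209
```

View pics/m6.png

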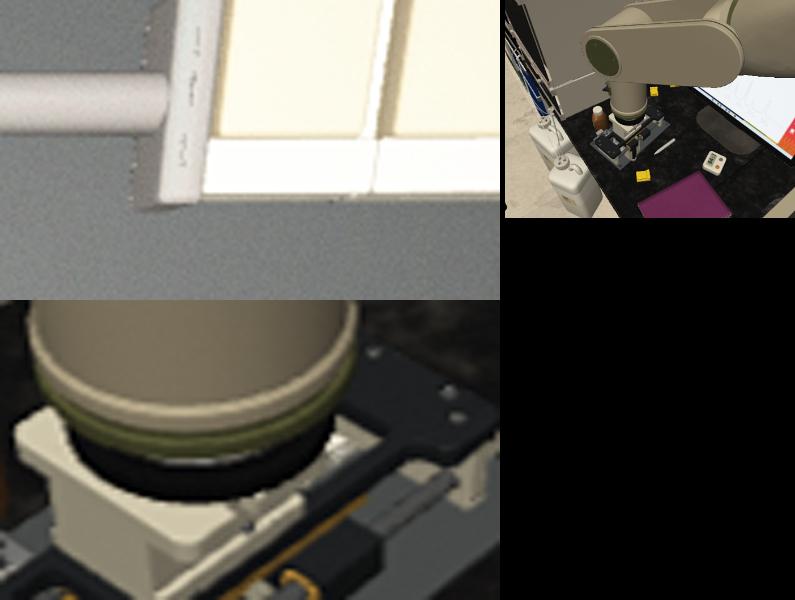

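```bash
python3 - <<'E'
from h import *
k=1.5;th=.20987;R=np.array([[np.cos(th),-np.sin(th)],[np.sin(th),np.cos(th)]]);t=np.array([.5508,.1534])
print(robot.get_calibration('wrist').keys())
def m(f,n,u,v,z,k=1.5):
    w=world(f,u/k,v/k,z);print(f,n,(R.T@(w[:2]-t)).round(4),world(f,u/k,v/k).round(3))
for a in[('hous R front',453,182,.036),('hous L front',296,182,.036),('hous R edge',458,60,.036),('plate bolt',314,252,.006),('bolt L',313,165,.036),('bolt R',432,165,.036)]: m('w6',*a)
for a in[('stop',599,60,.022),('hous R',360,120,.036),('hous L',267,120,.036),('jaw',386,60,.02),('c1R',592,84,.013),('c1L',543,84,.013),('c2R',524,84,.013),('c2L',477,84,.013),('c3L',412,84,.013),('bolt R',348,129,.036)]: m('w5',*a)
for a in[('jaw face top far',216,5,.02),('jaw corner',204,200,.013),('c3c2',378,190,.013)]: m('w6',a[0],362+a[1]/3.333,a[2]/3.333,a[3],1)
E
```

```text
dict_keys(['intrinsics', 'origin', 'orientation'])
w6 hous R front [-0.0311  0.0747] [0.504 0.216 0.008]
w6 hous L front [-0.0311  0.1335] [0.49  0.282 0.007]
w6 hous R edge [0.0113 0.0743] [0.55  0.227 0.018]
w6 plate bolt [-0.0634  0.1318] [0.462 0.269 0.01 ]
w6 bolt L [-0.0249  0.1269] [0.5   0.272 0.039]
w6 bolt R [-0.0249  0.0827] [0.509 0.229 0.038]
w5 stop [ 0.0193 -0.0854] [0.588 0.074 0.022]
w5 hous R [-0.0198  0.0741] [0.517 0.222 0.022]
w5 hous L [-0.0198  0.1355] [0.504 0.29  0.001]
w5 jaw [0.0197 0.0569] [0.558 0.213 0.022]
w5 c1R [ 0.0054 -0.0858] [0.575 0.069 0.008]
w5 c1L [ 0.0054 -0.0519] [0.567 0.104 0.013]
w5 c2R [ 0.0054 -0.0387] [0.565 0.116 0.008]
w5 c2L [ 0.0054 -0.0062] [0.558 0.148 0.011]
w5 c3L [0.0054 0.0388] [0.547 0.193 0.02 ]
w5 bolt R [-0.0255  0.0821] [0.509 0.228 0.038]
w6 jaw face top far [0.034  0.0048] [0.581 0.167 0.024]
w6 jaw corner [ 0.0039 -0.0002] [0.556 0.152 0.009]
w6 c3c2 [ 0.0056 -0.0313] [0.561 0.128 0.02 ]
```

With the depth reading (front edge 20 mm up), the cassette 3/2 joint is at y ≈ -27 mm and the jaw at about +4 mm. The row is closed, and the lever is at about 0.74 by both the arm pose and the picture, so I'm handing in.

```bash
python3 -c "
from h import *
lever();print(robot.close_job())"
```

```text
11.3333 [0.443  0.2343 0.0753] [1.  5.7 6.9] 35.001651596976444 lever 0.7385753548468785 r 0.0886086270381495
the job is handed in; nothing more can be done
None
```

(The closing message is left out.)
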